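# Set the ski rest's sliding leg to its length mark and close the cam lever

### The arm

A 7-joint arm with a two-finger parallel gripper is mounted at the origin on the work surface. World frame = base frame: x ahead of the robot, y to its left, z up, the work surface at z = 0. Lengths are in m, angles in rad, forces in N, time in s.
With the tool pointing down it reaches from about 0.425 to 0.925 m from the base axis. Payload 6.8 kg.
Tool frame: the origin (TCP) lies at the very end of the fingers, on their centre line; the grasp point (between the pads) lies 19 mm behind it; z points along the fingers, y is the line along which they close (so a half turn about z gives the same grasp; the last joint's range is limited). The gripper opens to 85 mm and grips with 20 to 120 N. Pads are 22 mm wide; open, the fingers measure 114 mm over their backs; the gripper's body (76 mm by 85 mm) begins 54 mm behind the grasp point. The pads swing forward as they close: fully open they stand 13 mm farther back than shut.
Start: joints at [1.131, 0.477, 0.022, 1.555, -0.011, 1.109, -0.083], TCP at [0.22, -0.638, 0.231] pointing down, gripper open.
Joint ranges: [-2.96, 2.96], [-0.34, 2.1], [-1.41, 1.46], [0.24, 2.44], [-1.37, 4.51], [0.17, 1.92], [-2.96, 2.96]. Speed limits (rad/s): [2.39, 2.39, 3.14, 3.14, 3.14, 3.14, 3.14].

### API

Orientations are given as a unit quaternion [w, x, y, z].
In Python, from station import * gives the robot as it stands.
- The arm moves only by the tool jog_arm, never from a script. Its argument "moves" is one flat list of numbers, 7 for each row, row after row: the shift along the tool's x, y, z normalised to -1 to 1, where 1 is 20 mm, then the turn, a rotation vector about the tool's x, y, z normalised to -1 to 1, where 1 is 4 degrees, then the opening, from 0 (shut) to 1 (fully open). In form: [x, y, z, rx, ry, rz, claw, x, y, z, rx, ry, rz, claw, ...]. A call has exactly 8 rows; each row shifts and turns the commanded pose from where the row before left it, along the tool's axes as they then stand; what a row does not reach is not made up. A row lasts 1/12 s, in which the tool goes at most 41.7 mm and 7.16 degrees, less where a joint would pass 70% of its speed; a pose out of reach is approached as far as the arm can. A call with a number of a shift or a turn outside -1 to 1 is refused whole. A call with a gripper value outside its range is refused whole. The fingers move at their own pace and stop on an object; "grip_force" is the grip in N (left out, the last holds). Time passes only in rows, so rows that do not move let the fingers close, or fill a call up. It gives the time, the measured TCP pose, the force, the opening and the grip force at its end, in the units of the state.
- get_obs(): the state, without advancing time (a new reading comes with each control period).
- read_camera(name): name is "scene" or "top"; returns a dict with "color" (400x640x3 uint8, blue, green, red), "fx", "fy", "cx", "cy" (pixels), "rvec" (rotation vector, rad) and "tvec" (3), from world to camera coordinates, as OpenCV has them. Camera axes: x right, y down, z forward; pixel columns grow to the right and rows downward; lengths in m; the calibration is good to about 2 mm. A picture is of the moment at which its call begins. There is no depth.
- hand_in(): hands the job in; it is judged then, once.
The state is a dict: "t": time; "q": joint angles; "joint_vel": joint speeds; "joint_torque": joint torques, N m; "eef_pos": TCP position; "tool_rot": TCP orientation; "contact_force": force on the tool from outside, world axes, zero at the start; "torque": the same for the moment, N m; "gripper_width": opening from 0.0 (shut) to 1.0 (fully open); "grasp_force": force on a finger pad.
Only numpy, scipy, OpenCV 4.12 (cv2) and the standard library are available. Lean on these libraries where they do the work, as an engineer would, in place of code of your own. Each camera call takes 0.05 s, during which the arm holds its last target. There are 200 camera calls.

### The job

Grip the upright orange paddle on the open cam lever, draw the ski rest's spring-loaded sliding leg out until its yellow pointer lines up with the red length mark to within a few millimetres, and only then swing the cam lever fully closed, in line along the leg, keeping the leg at the mark all the while. Finish still gripping the paddle, with the lever closed and the leg held still at the mark, because I have yet to tighten the clamp screw with the hex key and the leg would spring back if let go. Leave the brush, the pole basket and the blue brake retainer where they lie.

Things in the scene. Friction and masses are not known exactly. Their poses are not given: they have to be found in the camera images.
- ski_rest: fixed ski rest: dark steel plate 110 x 520 x 12 mm; grey housing (50 wide, 190 long, top at 46 mm) on its -y half, with a rubber ski pad on a post (pad top 104 mm up) at the -y end. Origin: centre of the plate's underside. +y is the way the leg is drawn out; the open lever stands out on its -x side, the white scale runs along its +x side. Place and yaw differ each time
- leg (a joint): draw of the sliding leg along the rest's +y, m: 0 = fully in (start), 0.16 = fully out. Aluminium, 28 mm wide, black collar 48 x 50 mm (top 49 mm up) at the cam pivot, rubber ski pad (top 104 mm up) 120 mm farther out. A spring pulls it back with 1.8 N when in, 4.2 N fully out; friction 0.6 N. Never locked: it springs back when let go
- cam_lever (a joint): angle of the orange cam lever about its upright pivot on the leg, rad: 0 = closed (stop), lying along the leg, pointing from the pivot to the rest's -y; grows as it opens clockwise (from above) to the rest's -x side; stop at 1.15, starts at 0.95 to 1.1. Friction 0.04 N m, stays where left. Bar 16 mm wide, 90 mm long, top 60 mm above the bench
- cam_pivot (a point): the cam lever's pivot axis, on the leg's centre line, 56 mm above the bench; moves with the leg
- paddle: upright orange paddle standing on the lever, to be gripped from above: 14 mm thick (its x axis), 26 mm long (its y axis, along the lever, +y towards the pivot), 48 mm tall. Origin: centre of its underside, 75 mm from the pivot axis and 60 mm above the bench; its top is 108 mm above the bench. Rigidly part of the lever
- pointer (a point): tip of the yellow pointer (6 mm wide) on the leg's collar, over the scale, 40 mm to the rest's +x of the cam pivot and level with it along the rest's y; 21 mm above the bench; moves with the leg
- mark: red length mark: fixed clip 14 x 14 x 14 mm with a 3 mm thin red tongue towards the scale, on the plate beside the scale. Origin: underside, on the tongue's centre line; axes parallel to the rest's. The leg is at the mark when the pointer is level with this origin along the rest's y (60 to 130 mm of draw, differs each time)
- brush: bystander: brass-bristle brush with a wooden back, 150 x 45 x 38 mm, lying beyond the rest. Origin: centre of its underside
- basket: bystander: aluminium pole basket, disc of 90 mm diameter and 5 mm thick with a black hub 33 mm high. Origin: centre of its underside
- retainer: bystander: blue plastic ski brake retainer, a shallow U 22 x 100 x 33 mm. Origin: centre of its underside

How it is judged:
On the way:
1. the leg is drawn to the mark (within 5 mm) with the cam lever still open (over 0.65 rad) (y of pointer in the frame of mark between -0.005 and 0.005 m and value of joint cam_lever above 0.65 rad), for 0.2 s.
At the end, for the whole second after the job is handed in: Pointer within 5 mm of the mark along the rest, leg still (under 10 mm/s), cam lever closed to within 0.09 rad, and the fingers still gripping the paddle with more than 3 N (y of pointer in the frame of mark between -0.005 and 0.005 m and value of joint cam_lever below 0.09 rad and velocity of joint leg between -0.01 and 0.01 m/s and contact force between the fingers and paddle above 3 N); the arm keeps its last pose, push and grip.
It fails at once if the cam lever is swung (below 0.65 rad) while the leg is more than 8 mm off the mark (value of joint cam_lever below 0.65 rad and (y of pointer in the frame of mark above 0.008 m or y of pointer in the frame of mark below -0.008 m)).
It fails at once if the brush, the basket or the retainer is moved by more than 20 mm (distance of any of brush, basket, retainer from where it was at the start of the episode above 0.02 m).
It also fails if it takes over 38 s, if anything falls off the work surface, if the arm or the gripper's body presses on something with over 40 N, if the wrist force passes 120 N, or if a joint passes its speed limit or range.

## Working session

There is one attempt and no reset: what is moved stays moved. The work goes in short steps, Python scripts to look and compute and a tool call to move; the robot and the scene stay as the last step left them, time stands still between calls to the robot, and variables do not carry over. Pictures are saved under pics/ and viewed, at most 10 in all, crops included, and the job is handed in when it is done.

Besides the shell and the picture viewer there is one more tool, called after "Request:" as name(argument=value, ...), one argument or row to a line, values as JSON. jog_arm: Moves the arm, as the interface text tells. Scaled input: -1 to 1 covers 20 mm each way for a shift and 4 degrees each way for a turn. Its arguments: {"type":"object","properties":{"moves":{"type":"array"},"grip_force":{"type":"number"}},"required":["moves"]}

```bash
mkdir -p pics; python3 - <<'E'
from station import *
import cv2
for n in("scene","top"):
    r=read_camera(n); cv2.imwrite(f"pics/{n}0.png",r["color"]); print(n,r["fx"],r["fy"],r["cx"],r["cy"],r["rvec"],r["tvec"])
o=get_obs();print(o)
E
```

```text
scene 443.9970139337199 443.9970139337199 324.64569873372216 201.27055377890468 [ 1.0881169   2.19682525 -1.13277826] [ 0.32760137 -0.17290806  1.51373351]
top 499.2463392160631 499.2463392160631 325.30004250994784 190.09889101547154 [ 2.22366967 -2.15896263  0.10945216] [-0.02252456  0.54369919  1.47967213]
{'t': 0.1, 'q': array([ 1.13091619,  0.47773396,  0.02231437,  1.55632373, -0.0114704 ,
        1.109328  , -0.08311454]), 'joint_vel': array([-6.35945062e-04, -5.92435095e-04, -1.60281029e-03, -2.33994650e-03,
       -1.38533413e-04, -3.32783460e-04, -6.79577885e-05]), 'joint_torque': array([ 3.90081070e-03, -5.97759748e+01,  1.61353290e+00, -2.81955385e+01,
        1.28983162e-02,  4.99081696e-03,  1.48504432e-05]), 'eef_pos': array([ 0.2196913 , -0.63768768,  0.23042351]), 'tool_rot': array([-8.07274500e-04,  9.86267784e-01,  1.65151946e-01, -2.03610188e-04]), 'contact_force': array([ 0.52647851, -0.38028588,  0.05875391]), 'torque': array([ 0.00471033,  0.01811861, -0.03779212]), 'grasp_force': 0.0, 'gripper_width': 0.9971390178572923}
```

View pics/top0.png

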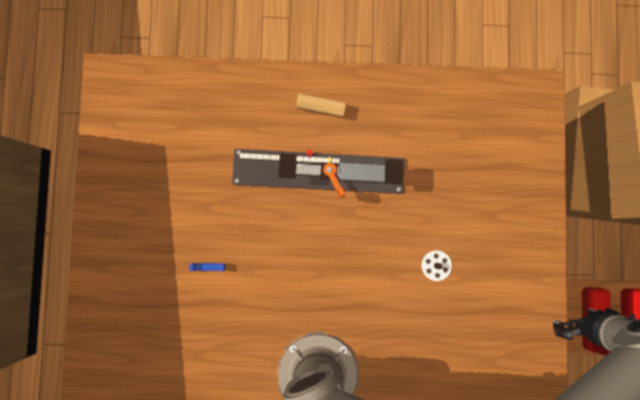

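View pics/scene0.png

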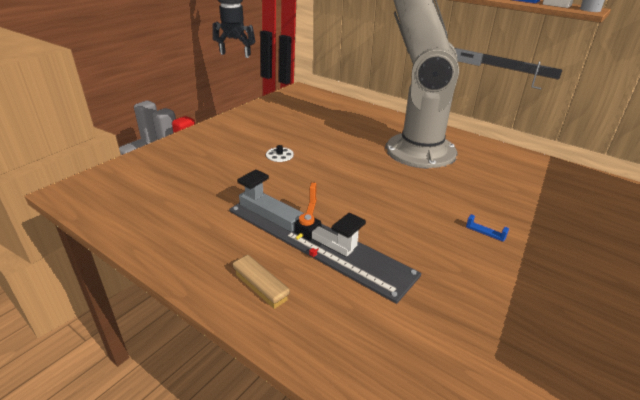

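The top view shows the rest lying along world y, with the plate from (235,150) to (403,193), pivot at (330,170), paddle near (342,192), red mark at (309,153) and pointer near (330,160). The scene view shows the same items: paddle (312,192), mark (313,252), pointer (299,237). I'll zoom in for precise pixels.

```bash
python3 - <<'E'
import cv2
a=cv2.imread("pics/top0.png")[140:205,225:415]; b=cv2.imread("pics/scene0.png")[165:305,220:425]
cv2.imwrite("pics/tz.png",cv2.resize(a,None,fx=4,fy=4,interpolation=2)); cv2.imwrite("pics/sz.png",cv2.resize(b,None,fx=3.9,fy=3.9,interpolation=2))
E
```

```text
(no output)
```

View pics/tz.png

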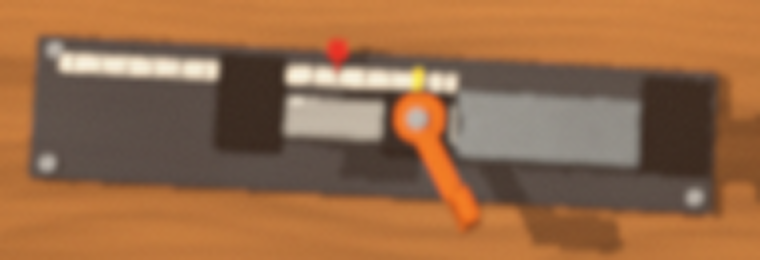

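View pics/sz.png

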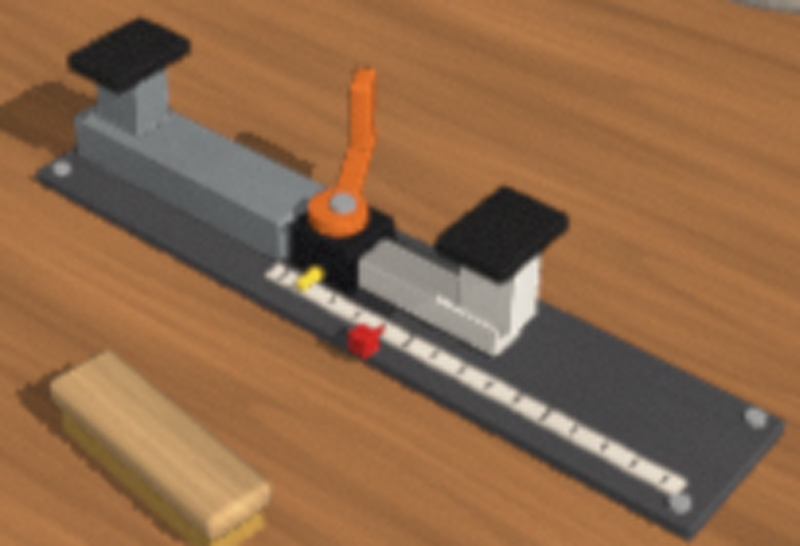

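The top zoom shows the plate corners, pivot (417,118), pointer (418,75), tongue tip (337,68) and paddle top (466,212). The scene zoom shows pivot (342,203), pointer tip (302,283), tongue tip (382,328) and paddle top (364,72). Next I'll fit one model to both views.

```bash
cat > fit.py <<'E'
import numpy as np, cv2
from scipy.optimize import least_squares
C={"scene":(443.997,324.646,201.271,[1.0881169,2.19682525,-1.13277826],[0.32760137,-0.17290806,1.51373351]),
"top":(499.246,325.300,190.099,[2.22366967,-2.15896263,0.10945216],[-0.02252456,0.54369919,1.47967213])}
def proj(n,P):
    f,cx,cy,r,t=C[n]; return cv2.projectPoints(np.array(P,float).reshape(-1,1,3),np.array(r),np.array(t),np.array([[f,0,cx],[0,f,cy],[0,0,1]]),None)[0].reshape(-1,2)
def W(p,x,y,z): c,s=np.cos(p[2]),np.sin(p[2]); return [p[0]+c*x-s*y,p[1]+s*x+c*y,z]
E
python3 - <<'E'
from fit import *
names=["pp","pm","mm","mp","piv","ptr","tong","pad"]
T=np.array([(40,37),(720,73),(718,212),(30,178),(417,118),(418,75),(337,64),(466,212)])
T=(T+.5)/4-.5+[225,140]
S=np.array([(688,535),(38,175),(780,425),(342,203),(302,283),(378,330),(364,72)])
S=(S+.5)/3.9-.5+[220,165]
def model(p):
    a=p[4]; yp=p[3]
    return dict(pp=W(p,.055,.26,.012),pm=W(p,.055,-.26,.012),mm=W(p,-.055,-.26,.012),mp=W(p,-.055,.26,.012),
     piv=W(p,p[6],yp,.061),ptr=W(p,p[6]+.036,yp,.021),tong=W(p,p[7],p[5],.020),pad=W(p,p[6]-.075*np.sin(a),yp-.075*np.cos(a),.108))
def res(p):
    m=model(p)
    return np.r_[(proj("top",[m[k] for k in names])-T).ravel(),(proj("scene",[m[k] for k in ["pp","pm","mp","piv","ptr","tong","pad"]])-S).ravel()]
s=least_squares(res,[.6,0,.0,-.03,1.,.05,0,.05]);p=s.x
print(p.round(4)); print(s.fun.reshape(-1,2).round(1))
m=model(p)
for k in m: print(k,np.round(m[k],4))
print("draw",p[5]-p[3], "lever heading deg",np.degrees(np.arctan2(m["pad"][1]-m["piv"][1],m["pad"][0]-m["piv"][0])))
from scipy.spatial.transform import Rotation as R
q=[-8.07274500e-04,9.86267784e-01,1.65151946e-01,-2.03610188e-04]
print(R.from_quat(q,scalar_first=True).as_matrix().round(3))
E
```

```text
[ 0.6038  0.0136 -0.0256 -0.0305  1.0807  0.0333 -0.0012  0.0413]
[[-0.  -1.1]
 [ 0.6 -0.4]
 [-0.4  0.8]
 [-0.  -0.3]
 [ 0.8  0.5]
 [ 0.8  1. ]
 [ 0.1  0.5]
 [ 0.2 -1.1]
 [ 0.3 -0.4]
 [-1.5 -1. ]
 [ 1.5 -0.6]
 [-0.1  0.5]
 [ 0.7 -0.1]
 [-0.2  0.5]
 [ 0.4  1.7]]
pp [0.6654 0.2721 0.012 ]
pm [ 0.6521 -0.2477  0.012 ]
mm [ 0.5421 -0.2449  0.012 ]
mp [0.5554 0.275  0.012 ]
piv [ 0.6017 -0.0168  0.061 ]
ptr [ 0.6377 -0.0177  0.021 ]
tong [0.6459 0.0458 0.02  ]
pad [ 0.5347 -0.0504  0.108 ]
draw 0.06372475014755703 lever heading deg -153.38637498968458
[[ 0.945  0.326 -0.001]
 [ 0.326 -0.945  0.002]
 [-0.    -0.002 -1.   ]]
```

Request:
jog_arm(
  moves=[0,0,0,0,0,-0.95,0.6,0,0,0,0,0,-0.95,0.6,0.97,-0.69,0,0,0,0,0.6,0.97,-0.69,0,0,0,0,0.6,0.97,-0.69,0,0,0,0,0.6,0.97,-0.69,0,0,0,0,0.6,0.97,-0.69,0,0,0,0,0.6,0.97,-0.69,0,0,0,0,0.6],
  grip_force=40,
)

```text
t: 0.77
eef_pos: [0.2871, -0.5107, 0.2309]
tool_rot: [-0.0, 0.973, 0.23, -0.0]
contact_force: [1.2, 0.5, -0.1]
gripper_width: 0.597
grasp_force: 0.0
```

Request:
jog_arm(
  moves=[0.97,-0.69,0,0,0,0,0.6,0.97,-0.69,0,0,0,0,0.6,0.97,-0.69,0,0,0,0,0.6,0.97,-0.69,0,0,0,0,0.6,0.97,-0.69,0,0,0,0,0.6,0.97,-0.69,0,0,0,0,0.6,0.97,-0.69,0,0,0,0,0.6,0.97,-0.69,0,0,0,0,0.6],
)

```text
t: 1.43
eef_pos: [0.3763, -0.3426, 0.231]
tool_rot: [-0.0, 0.973, 0.23, -0.0]
contact_force: [1.0, -1.0, -0.0]
gripper_width: 0.6
grasp_force: 0.0
```

Request:
jog_arm(
  moves=[0.97,-0.69,0,0,0,0,0.6,0.97,-0.69,0,0,0,0,0.6,0.97,-0.69,0,0,0,0,0.6,0.97,-0.69,0,0,0,0,0.6,0.97,-0.69,0,0,0,0,0.6,0.97,-0.69,0,0,0,0,0.6,0.97,-0.69,0,0,0,0,0.6,0,0,0,0,0,0,0.6],
)

```text
t: 2.1
eef_pos: [0.4565, -0.1916, 0.2313]
tool_rot: [-0.001, 0.972, 0.233, 0.001]
contact_force: [-0.3, 0.5, 1.0]
gripper_width: 0.6
grasp_force: 0.0
```

Request:
jog_arm(
  moves=[0.95,-0.65,0,0,0,0,0.6,0.95,-0.65,0,0,0,0,0.6,0.95,-0.65,0,0,0,0,0.6,0.95,-0.65,0.5,0,0,0,0.6,0.95,-0.65,1,0,0,0,0.6,0.95,-0.65,1,0,0,0,0.6,0.97,-0.67,1,0,0,0,0.6,0,0,1,0,0,0,0.6],
)

```text
t: 2.77
eef_pos: [0.5347, -0.0501, 0.1406]
tool_rot: [-0.001, 0.972, 0.233, 0.001]
contact_force: [0.9, 1.0, 0.7]
gripper_width: 0.599
grasp_force: 0.0
```

```bash
python3 - <<'E'
from station import *
import cv2
a=read_camera("scene")["color"][100:250,220:400]; b=read_camera("top")["color"][140:215,280:400]
a=cv2.resize(a,None,fx=4,fy=4,interpolation=2)[:600]
cv2.imwrite("pics/s1.png",a)
print(get_obs()["eef_pos"])
E
```

```text
[ 0.53030559 -0.05434824  0.13813135]
```

View pics/s1.png

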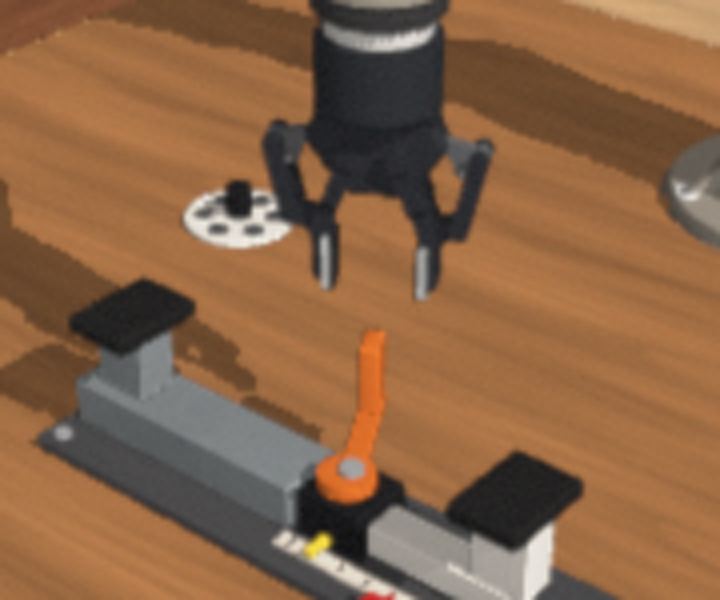

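The fingers, with tips at (325,285) and (422,295), straddle the paddle top at (374,335), so the alignment is good. I'll descend.

Request:
jog_arm(
  moves=[0,0,0,0,0,0,0.6,0,0,0,0,0,0,0.6,0,0,0.5,0,0,0,0.6,0,0,0.5,0,0,0,0.6,0,0,0.5,0,0,0,0.6,0,0,0,0,0,0,0.6,0,0,0,0,0,0,0.6,0,0,0,0,0,0,0.6],
)

```text
t: 3.53
eef_pos: [0.5327, -0.0551, 0.1112]
tool_rot: [-0.0, 0.973, 0.23, -0.0]
contact_force: [0.1, 0.4, -0.2]
gripper_width: 0.603
grasp_force: 0.0
```

Request:
jog_arm(
  moves=[0.2,-0.16,0,0,0,0,0.6,0,0,0.5,0,0,0,0.6,0,0,0.5,0,0,0,0.6,0,0,0.5,0,0,0,0.6,0,0,0.4,0,0,0,0.6,0,0,0.2,0,0,0,0.6,0,0,0,0,0,0,0.6,0,0,0,0,0,0,0.6],
)

```text
t: 4.2
eef_pos: [0.5346, -0.0505, 0.0689]
tool_rot: [-0.0, 0.973, 0.23, -0.0]
contact_force: [-0.0, 1.2, -0.1]
gripper_width: 0.598
grasp_force: 0.0
```

```bash
python3 - <<'E'
from station import *
import cv2
a=read_camera("scene")["color"][100:250,220:400]
a=cv2.resize(a,None,fx=4,fy=4,interpolation=2)[:600]
cv2.imwrite("pics/s2.png",a)
o=get_obs();print(o["eef_pos"],o["contact_force"])
E
```

```text
[ 0.53495952 -0.05048128  0.06933185] [ 0.23412447 -0.27618365 -0.02726777]
```

View pics/s2.png

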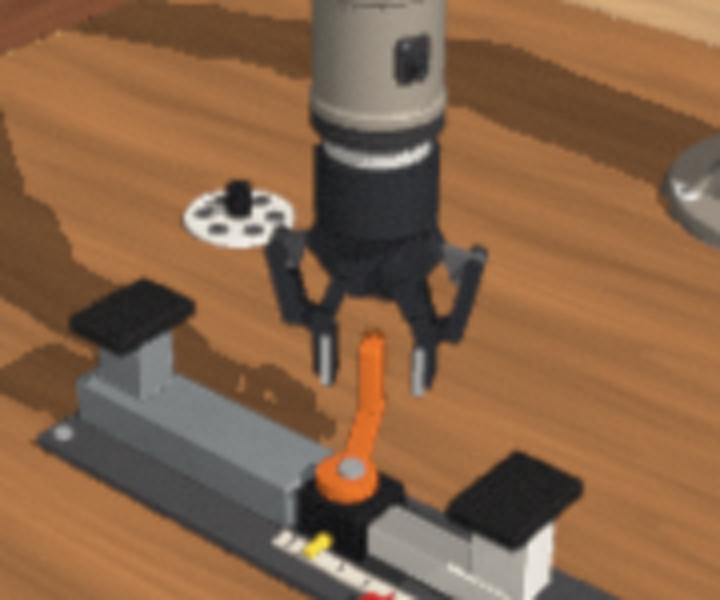

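The paddle is centred between the open fingers, so I'll close.

Request:
jog_arm(
  moves=[0,0,0,0,0,0,0,0,0,0,0,0,0,0,0,0,0,0,0,0,0,0,0,0,0,0,0,0,0,0,0,0,0,0,0,0,0,0,0,0,0,0,0,0,0,0,0,0,0,0,0,0,0,0,0,0],
  grip_force=50,
)

```text
t: 4.92
eef_pos: [0.5348, -0.0501, 0.0698]
tool_rot: [-0.0, 0.973, 0.23, 0.0]
contact_force: [-2.6, 1.1, 6.3]
gripper_width: 0.157
grasp_force: 48.7
```

```bash
python3 - <<'E'
from station import *
o=get_obs();print(o["t"],o["eef_pos"],o["contact_force"],o["tool_rot"],o["gripper_width"],o["grasp_force"],o["torque"])
E
```

```text
4.9167 [ 0.53480457 -0.05007695  0.06975531] [-2.63679275  1.12274644  6.26926188] [-4.87971946e-05  9.73091716e-01  2.30418100e-01  1.00259111e-04] 0.15717162228740025 48.73132109642029 [0.35525408 0.46343613 0.1743822 ]
```

Request:
jog_arm(
  moves=[0.12,-0.22,0,0,0,0,0,0.235,-0.44,0,0,0,0,0,0.235,-0.44,0,0,0,0,0,0.235,-0.44,0,0,0,0,0,0.235,-0.44,0,0,0,0,0,0.235,-0.44,0,0,0,0,0,0.12,-0.22,0,0,0,0,0,0,0,0,0,0,0,0],
)

```text
t: 5.58
eef_pos: [0.5361, 0.0099, 0.0697]
tool_rot: [0.0, 0.973, 0.23, -0.0]
contact_force: [-3.6, -1.5, 7.7]
gripper_width: 0.164
grasp_force: 48.8
```

Request:
jog_arm(
  moves=[0,0,0,0,0,0,0,0,0,0,0,0,0,0,0,0,0,0,0,0,0,0,0,0,0,0,0,0,0,0,0,0,0,0,0,0,0,0,0,0,0,0,0,0,0,0,0,0,0,0,0,0,0,0,0,0],
)

```text
t: 6.25
eef_pos: [0.5361, 0.0085, 0.0697]
tool_rot: [0.001, 0.973, 0.23, -0.0]
contact_force: [-4.1, -1.6, 7.1]
gripper_width: 0.162
grasp_force: 49.0
```

```bash
python3 - <<'E'
from station import *
import cv2
a=read_camera("scene")["color"]; b=read_camera("top")["color"]
cv2.imwrite("pics/s3full.png",a);cv2.imwrite("pics/t3full.png",b)
a=cv2.resize(a[215:275,270:350],None,fx=8,fy=8,interpolation=2)[:480]
b=cv2.resize(b[145:160,280:360],None,fx=8,fy=8,interpolation=2)
cv2.imwrite("pics/c3.png",cv2.vconcat([a,b]))
o=get_obs();print(o["t"],o["eef_pos"],o["contact_force"],o["tool_rot"],o["grasp_force"])
E
```

```text
6.35 [0.53605225 0.00844147 0.06972134] [-3.49589633 -2.2388761   7.75330636] [ 5.10848123e-04  9.73267692e-01  2.29672575e-01 -4.97268041e-04] 48.98195207118988
```

View pics/c3.png

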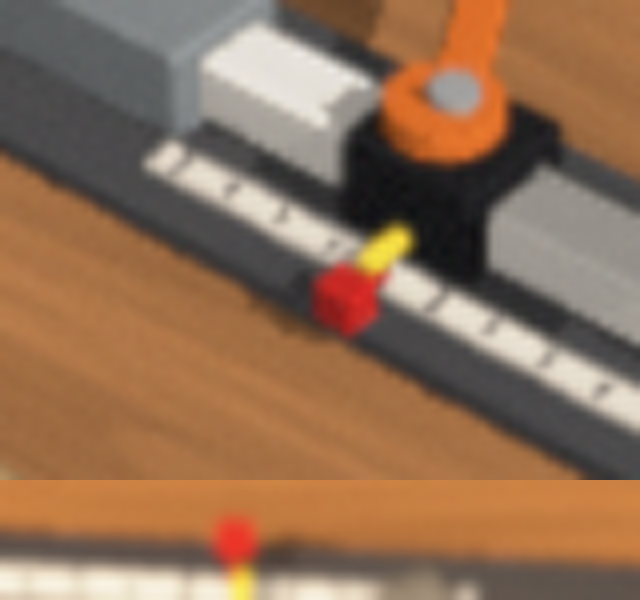

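The pointer at (242,583) is about 6 zoomed px (2 mm) short of the clip at (236,540) in the top view. I'll measure it with colour centroids.

```bash
cat > meas.py <<'E'
from fit import *
p=[.6038,.0136,-.0256]
def unproj(n,uv,z):
    f,cx,cy,r,t=C[n]; Rm=cv2.Rodrigues(np.array(r))[0]; c=-Rm.T@np.array(t)
    d=Rm.T@np.array([(uv[0]-cx)/f,(uv[1]-cy)/f,1]); w=c+d*(z-c[2])/d[2]; w=w-[p[0],p[1],0]
    co,s=np.cos(p[2]),np.sin(p[2]); return np.array([co*w[0]+s*w[1],-s*w[0]+co*w[1]])
def measure(n,img):
    u,v={"scene":(270,225),"top":(280,145)}[n]
    hsv=cv2.cvtColor(cv2.resize(img[v:v+50,u:u+70],None,fx=4,fy=4,interpolation=2),cv2.COLOR_BGR2HSV)
    out=[]
    for lo,hi,zc in(((24,140,120),(34,255,255),.021),((0,200,120),(4,255,255),.021 if n=="scene" else .025)):
        m=cv2.inRange(hsv,lo,hi); y,x=np.nonzero(m)
        if len(x)<5: print(n,"none");continue
        l=unproj(n,((x.mean()+.5)/4-.5+u,(y.mean()+.5)/4-.5+v),zc); print(n,len(x),x.mean().round(1),y.mean().round(1),l.round(4)); out.append(l[1])
    if len(out)==2: print("pointer-mark y mm",round((out[0]-out[1])*1000,1))
E
python3 - <<'E'
from meas import *
for n,f in(("scene","s3full"),("top","t3full"),("scene","scene0"),("top","top0")): print(f);measure(n,cv2.imread(f"pics/{f}.png"))
E
```

```text
s3full
scene 326 193.3 83.3 [0.0277 0.0271]
scene 536 173.4 109.0 [0.0531 0.0326]
pointer-mark y mm -5.5
t3full
top 80 120.9 55.5 [0.0339 0.0302]
top 215 117.6 30.0 [0.0525 0.0337]
pointer-mark y mm -3.5
scene0
scene 321 118.9 44.0 [ 0.028  -0.0311]
scene 502 173.0 109.2 [0.0534 0.0325]
pointer-mark y mm -63.6
top0
top 108 197.9 58.2 [ 0.0352 -0.0279]
top 231 117.5 30.4 [0.0522 0.0337]
pointer-mark y mm -61.7
```

Request:
jog_arm(
  moves=[0.05,-0.1,0,0,0,0,0,0.055,-0.1,0,0,0,0,0,0,0,0,0,0,0,0,0,0,0,0,0,0,0,0,0,0,0,0,0,0,0,0,0,0,0,0,0,0,0,0,0,0,0,0,0,0,0,0,0,0,0],
)

```text
t: 7.02
eef_pos: [0.5361, 0.0129, 0.0697]
tool_rot: [0.001, 0.973, 0.23, -0.001]
contact_force: [-4.1, -1.6, 8.0]
gripper_width: 0.157
grasp_force: 49.0
```

```bash
cat > chk.py <<'E'
from station import *
from meas import *
from scipy.spatial.transform import Rotation as R
for n in("scene","top"): i=read_camera(n)["color"]; cv2.imwrite(f"pics/last_{n}.png",i); measure(n,i)
o=get_obs(); e=o["eef_pos"]; x=R.from_quat(o["tool_rot"],scalar_first=True).as_matrix()[:,0]
P=e+.075*x-[p[0],p[1],0]; c,s=np.cos(p[2]),np.sin(p[2])
print(o["t"],e.round(4),"F",o["contact_force"].round(1),"M",o["torque"].round(2),"grip",round(o["grasp_force"],1),"heading",np.degrees(np.arctan2(x[1],x[0])).round(2),"pivot rest",np.round([c*P[0]+s*P[1],-s*P[0]+c*P[1]],4),"lever",round(np.pi/2+p[2]-np.arctan2(x[1],x[0]),3))
E
python3 chk.py
```

```text
scene 344 198.8 86.4 [0.0278 0.0314]
scene 535 173.2 109.5 [0.0536 0.0328]
pointer-mark y mm -1.4
top 76 115.4 53.7 [0.0351 0.0344]
top 215 117.7 30.0 [0.0525 0.0336]
pointer-mark y mm 0.8
7.1167 [0.5362 0.0129 0.0698] F [-4.9 -1.9  7.3] M [-0.28  0.64  0.  ] grip 49.0 heading 26.54 pivot rest [-0.0014  0.0328] lever 1.082
```

Request:
jog_arm(
  moves=[0.002,0.131,0,0,0,-0.5,0,0.002,0.131,0,0,0,-0.5,0,0.002,0.131,0,0,0,-0.5,0,0.002,0.131,0,0,0,-0.5,0,0.002,0.131,0,0,0,-0.5,0,0.002,0.131,0,0,0,-0.5,0,0,0,0,0,0,0,0,0,0,0,0,0,0,0],
)

```text
t: 7.78
eef_pos: [0.5448, -0.0008, 0.0697]
tool_rot: [0.001, 0.944, 0.33, -0.0]
contact_force: [-3.1, -2.8, 6.6]
gripper_width: 0.158
grasp_force: 48.9
```

```bash
python3 chk.py
```

```text
scene 345 198.7 86.0 [0.0276 0.0312]
scene 521 173.0 109.1 [0.0534 0.0325]
pointer-mark y mm -1.3
top 79 115.7 53.8 [0.035  0.0342]
top 212 117.7 30.0 [0.0525 0.0336]
pointer-mark y mm 0.5
7.8833 [ 0.5448 -0.0008  0.0698] F [-3.6 -2.7  7.5] M [-0.37  0.55  0.  ] grip 48.9 heading 38.52 pivot rest [-0.0011  0.0323] lever 0.873
```

Tracking is excellent, so I'll continue.

Request:
jog_arm(
  moves=[0.002,0.131,0,0,0,-0.5,0,0.002,0.131,0,0,0,-0.5,0,0.002,0.131,0,0,0,-0.5,0,0.002,0.131,0,0,0,-0.5,0,0.002,0.131,0,0,0,-0.5,0,0.002,0.131,0,0,0,-0.5,0,0.002,0.131,0,0,0,-0.5,0,0.002,0.131,0,0,0,-0.5,0],
)

```text
t: 8.55
eef_pos: [0.5605, -0.015, 0.0698]
tool_rot: [0.001, 0.889, 0.459, -0.0]
contact_force: [-1.3, -2.6, 6.1]
gripper_width: 0.153
grasp_force: 48.6
```

```bash
python3 chk.py
```

```text
scene 335 199.0 86.5 [0.0278 0.0316]
scene 537 172.8 109.2 [0.0535 0.0324]
pointer-mark y mm -0.9
top none
top 221 117.6 30.2 [0.0524 0.0337]
8.65 [ 0.5605 -0.0153  0.0698] F [-2.1 -3.1  7. ] M [-0.38  0.51  0.08] grip 48.9 heading 54.58 pivot rest [-0.0007  0.0322] lever 0.593
```

Request:
jog_arm(
  moves=[0.002,0.131,0,0,0,-0.5,0,0.002,0.131,0,0,0,-0.5,0,0.002,0.131,0,0,0,-0.5,0,0.002,0.131,0,0,0,-0.5,0,0.002,0.131,0,0,0,-0.5,0,0.002,0.131,0,0,0,-0.5,0,0.002,0.131,0,0,0,-0.5,0,0.002,0.131,0,0,0,-0.5,0],
)

```text
t: 9.32
eef_pos: [0.5793, -0.0247, 0.0698]
tool_rot: [0.001, 0.816, 0.578, 0.0]
contact_force: [-1.3, -1.9, 4.2]
gripper_width: 0.155
grasp_force: 48.5
```

```bash
python3 chk.py
```

```text
scene 329 199.2 86.4 [0.0277 0.0316]
scene 524 173.0 109.2 [0.0534 0.0325]
pointer-mark y mm -0.9
top 77 115.4 53.7 [0.035  0.0344]
top 198 117.1 29.9 [0.0526 0.0341]
pointer-mark y mm 0.3
9.4167 [ 0.5794 -0.0248  0.0698] F [-1.  -3.3  6.4] M [-0.45  0.27  0.05] grip 48.9 heading 70.55 pivot rest [-0.0003  0.0323] lever 0.314
```

Request:
jog_arm(
  moves=[0.002,0.131,0,0,0,-0.5,0,0.002,0.131,0,0,0,-0.5,0,0.002,0.131,0,0,0,-0.5,0,0.002,0.131,0,0,0,-0.5,0,0.002,0.131,0,0,0,-0.5,0,0.002,0.131,0,0,0,-0.5,0,0.002,0.131,0,0,0,-0.5,0,0,0,0,0,0,0,0],
)

```text
t: 10.08
eef_pos: [0.5976, -0.0286, 0.0698]
tool_rot: [0.001, 0.74, 0.673, 0.0]
contact_force: [0.9, -2.9, 6.4]
gripper_width: 0.16
grasp_force: 49.0
```

```bash
python3 chk.py
```

```text
scene 334 199.1 86.5 [0.0278 0.0316]
scene 532 172.9 109.2 [0.0535 0.0325]
pointer-mark y mm -0.9
top 79 114.8 53.7 [0.035  0.0349]
top 212 117.7 30.0 [0.0525 0.0337]
pointer-mark y mm 1.2
10.1833 [ 0.5974 -0.0286  0.0698] F [ 1.  -3.2  5. ] M [-0.52 -0.01 -0.06] grip 48.7 heading 84.45 pivot rest [-0.      0.0325] lever 0.071
```

Request:
jog_arm(
  moves=[0.001,0.065,0,0,0,-0.25,0,0.001,0.065,0,0,0,-0.25,0,0.001,0.065,0,0,0,-0.25,0,0.001,0.065,0,0,0,-0.25,0,0.001,0.065,0,0,0,-0.25,0,0,0,0,0,0,0,0,0,0,0,0,0,0,0,0,0,0,0,0,0,0],
)

```text
t: 10.85
eef_pos: [0.6027, -0.028, 0.0697]
tool_rot: [-0.0, 0.71, 0.704, -0.0]
contact_force: [-3.3, -2.5, 10.0]
gripper_width: 0.157
grasp_force: 51.3
```

```bash
python3 chk.py; python3 - <<'E'
import cv2
a=cv2.imread("pics/last_scene.png")[160:275,250:390]
cv2.imwrite("pics/s4.png",cv2.resize(a,None,fx=5,fy=5,interpolation=2))
E
```

```text
scene 331 200.6 86.8 [0.0274 0.0325]
scene 533 173.0 109.5 [0.0536 0.0327]
pointer-mark y mm -0.2
top 75 113.5 54.1 [0.0346 0.0358]
top 214 117.6 30.1 [0.0524 0.0337]
pointer-mark y mm 2.1
10.95 [ 0.6027 -0.028   0.0697] F [-2.  -3.8  9. ] M [-0.55  0.43 -0.9 ] grip 51.3 heading 89.49 pivot rest [-0.0013  0.0334] lever -0.017
```

View pics/s4.png

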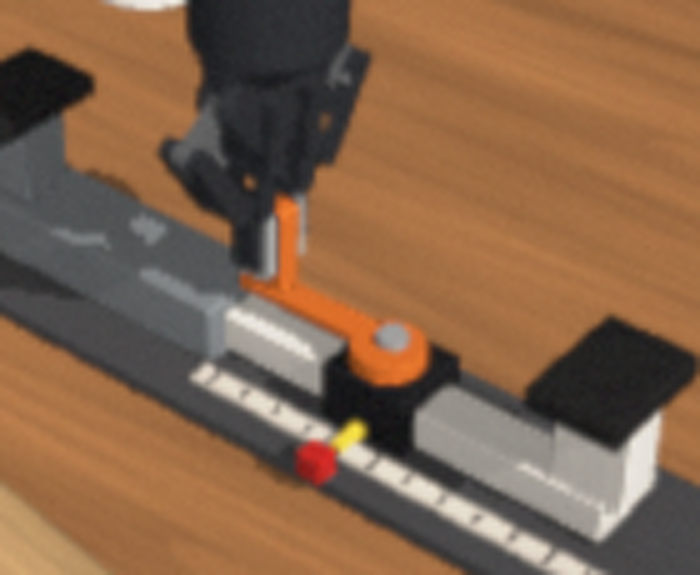

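The lever lies along the leg against its stop (the wrist moment rose to 0.9 N m) and the pointer at (348,437) is level with the red tongue. I'll trim back about 0.8 mm and let it settle.

Request:
jog_arm(
  moves=[-0.04,0,0,0,0,0,0,0,0,0,0,0,0,0,0,0,0,0,0,0,0,0,0,0,0,0,0,0,0,0,0,0,0,0,0,0,0,0,0,0,0,0,0,0,0,0,0,0,0,0,0,0,0,0,0,0],
)

```text
t: 11.62
eef_pos: [0.6026, -0.0287, 0.0697]
tool_rot: [-0.0, 0.71, 0.704, -0.0]
contact_force: [-2.4, -2.4, 9.8]
gripper_width: 0.157
grasp_force: 51.3
```

```bash
python3 chk.py; python3 chk.py
```

```text
scene 337 199.4 86.5 [0.0277 0.0317]
scene 523 173.1 109.2 [0.0534 0.0326]
pointer-mark y mm -0.8
top 74 114.7 54.0 [0.0348 0.0349]
top 214 117.7 30.2 [0.0524 0.0336]
pointer-mark y mm 1.3
11.7167 [ 0.6026 -0.0287  0.0698] F [-3.  -2.8 10.1] M [-0.52  0.46 -0.91] grip 51.3 heading 89.5 pivot rest [-0.0013  0.0327] lever -0.017
scene 332 199.4 86.5 [0.0276 0.0318]
scene 533 172.9 109.0 [0.0533 0.0324]
pointer-mark y mm -0.6
top 76 114.7 53.9 [0.0348 0.0349]
top 218 117.7 30.1 [0.0524 0.0336]
pointer-mark y mm 1.3
11.8167 [ 0.6026 -0.0287  0.0697] F [-3.2 -2.5  9.5] M [-0.53  0.41 -0.94] grip 51.3 heading 89.5 pivot rest [-0.0014  0.0327] lever -0.017
```

```bash
python3 -c "
from station import *
print(hand_in())"
```

```text
the job is handed in; nothing more can be done
None
```

I drew the leg to the red mark, swung the cam lever fully closed against its stop, and handed the job in with the paddle still gripped at about 51 N. The pointer measured within about 1.5 mm of the mark and wasn't moving; the brush, basket and retainer weren't touched.

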